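Square up the loose column of a hand-cranked lift stage

TASK

The column of the little lift stage is on loose bolts and leans forward. Crank its platform all the way up to the top stop so that the column's face is free, then stand the steel engineer's square on the base plate and press it into the corner, stock flat on the plate and blade flush against the middle of the column's front face, so that the column is pushed upright. Finish holding the square there, still gripped and pressed against both faces, and do not disturb the other things on the bench.

Things in the scene. Friction and masses are not known exactly. Their poses are not given: they have to be found in the camera images.
- corner (a point): Inside corner of the lift stage that the square must fill: on the top of the base plate (18 mm above the bench), mid-width at the foot line of the column's front face. x is level and points into the column (square to its upright face), y to the left along the foot line, z up.
- stage_base: The lift stage, fixed to the bench: base plate, column, platform, crank. Origin on the bench 18 mm below corner, same axes.
- bed: Its aluminium base plate with a grid of small holes, top 18 mm above the bench; origin and axes as stage_base. From corner it reaches 200 mm towards -x, 52 mm towards +x, 90 mm to each side.
- column (a joint): Lean of the column about its front foot line (y axis of corner), rad: 0 upright, + forward over the plate; range -0.03 to 0.07. It sags forward to 0.07 unless pushed back (about 2 N at 90 mm height). Pushing on the foot line does not turn it, so a square pushed home against the foot line brings it exactly upright.
- column_face (a point): On the column's front face, mid-width, 50 mm above its foot. The column is a smooth aluminium bar, 45 x 45 mm, 175 mm tall, with a grey bearing block (to 189 mm) and the crank on top. Its foot flanges, 98 mm wide and 10 mm high with two loose bolts, are flush with the front face.
- carriage (a joint): Height of the platform carriage on the column, m: starts between 0 and 0.004, upper stop at 0.040. Driven by the crank, 16 mm a turn; stays where left. A dark steel bracket 60 mm wide, 42 mm tall, reaching 34 mm out from the column's face; its underside is 68 mm above the base plate at 0, 108 mm at the stop (the square's blade is 90 mm tall).
- platform_edge (a point): Middle of the platform's lower front edge, 34 mm in front of the column's face.
- crank (a joint): Angle of the hand crank on top of the column, rad: grows clockwise seen from above and so raises the platform; starts between 0 and 1.5, upper stop at 15.7 (two and a half turns from 0). At 0 the arm points along +y of corner, a quarter turn on along +x. Takes about 1 N at the handle.
- crank_axis (a point): On the crank's axis, level with crank_knob, about 241 mm above the bench; leans with the column.
- crank_knob (a point): Grip point of the crank's upright handle, on its axis, 14 mm below its top and 22 mm above the crank arm. The handle is a black cylinder, 18 mm thick, 36 mm tall, 40 mm from the crank's axis, and spins freely on its pin, so a gripper need not turn with it.
- square: Loose steel engineer's square, 0.36 to 0.54 kg, standing on the flat foot of its stock, blade upright. Stock: a bar 20 mm wide, 30 mm tall, 168 mm long. Blade: 8 mm thick, 22 mm wide, 90 mm tall, at the front end. Origin and axes as square_heel.
- square_grip (a point): Grip point of the square: half-way up its stock, 100 mm behind its outer corner; the stock goes on 70 mm behind it; the balance point is 24 mm ahead of it. Gripped here across its 20 mm width, fingers pointing down, hand and wrist stay clear of column, platform and crank. Axes as square_heel.
- square_heel (a point): Outer corner of the square: foot of the blade's outer edge, level with the underside of the stock. x points away from the stock (towards the column in use), z up along the blade, y left; the stock runs to -x. In use this point lies on corner, axes parallel.
- hex_key: Small dark L-shaped hex key lying on the base plate near its left edge, bystander
- tin_box: Green tin box 70 x 109 x 28 mm, left of the stage, bystander
- screwdriver: Screwdriver 188 mm long, front left, bystander
- flask: Small glass flask 41 mm wide, 139 mm tall, right of the square, bystander
- stopper_a: Red rubber stopper 31 mm, left behind the stage, bystander
- stopper_b: Red rubber stopper 26 mm, next to the other, bystander
- notebook: Green notebook 152 x 206 x 14 mm with a pen on it, right, bystander

How it is judged:
By the outcome, as a careful person would: the job done as asked, in the order asked, and still so for the second after the job is handed in, while the arm keeps its last pose, push and grip.
It also fails if it takes over 72 s, if anything falls off the work surface, if the arm or the gripper's body presses on something with over 40 N, if the wrist force passes 120 N, or if a joint passes its speed limit or range.

ROBOT

A 7-joint arm with a two-finger parallel gripper is mounted at the origin on a cart in front of the work surface, level with it; the furniture and walls round the work are solid. World frame = base frame: x ahead of the robot, y to its left, z up, the work surface at z = 0. Lengths are in m, angles in rad, forces in N, time in s.
With the tool pointing down it reaches from about 0.35 to 0.9 m from the base axis. Payload 19.9 kg.
Tool frame: the origin (TCP) lies between the finger pads; the fingertips stand 19 mm ahead of it and the grasp point (between the pads) is the TCP; z points along the fingers, y is the direction in which the jaws open and shut (so a half turn about z gives the same grasp; the last joint's range is limited). The gripper opens to 94 mm and grips with 3 to 60 N. Pads are 16 mm wide; open, the fingers measure 119 mm over their backs; the gripper's body (75 mm by 177 mm) begins 78 mm behind the grasp point.
Start: joints at [-1.147, 0.417, -0.01, 1.614, 0.005, 1.111, -0.053], TCP at [0.281, 0.558, 0.224] pointing down, gripper open.
Joint ranges: [-2.81, 2.81], [-0.39, 2.02], [-1.27, 1.25], [0.06, 2.57], [-1.19, 4.33], [0.19, 2], [-2.82, 2.82]. Speed limits (rad/s): [1.89, 1.89, 2.39, 2.39, 3.01, 3.01, 3.01].

INTERFACE

Orientations are given as a 3x3 rotation matrix whose columns are the frame's x, y, z axes.
In Python, from rig import robot gives the robot as it stands. Calls block until the motion is done:
- robot.move_ptp(position, orientation): joint-space move of the TCP to a pose.
- robot.move_linear(position, velocity=0.15, frame=None, threshold=None): straight line of the TCP; frame=None keeps the orientation; velocity is the mean speed in m/s. With threshold (N) it stops when the force on the tool has changed by that much, and returns True; else False.
- robot.goto_joints(angles): joint-space move.
- robot.gripper_to(opening): finger opening in m; the grip force is fixed at half the most; returns when the fingers have stopped.
- robot.pause(seconds).
- robot.ik(position, orientation): joint angles nearest the present ones, or None.
- robot.get_state(): the state.
- robot.grab_frame(name): name is "scene" or "top"; returns the picture (420x560x3 uint8, red, green, blue); there is no depth.
- robot.camera_info(name): a dict with "fx", "fy", "cx", "cy" (pixels), "dist" ([k1, k2, p1, p2, k3] as OpenCV has them; the pictures are not rectified), "rvec" (rotation vector, rad) and "tvec" (3), from world to camera coordinates, as OpenCV has them. Camera axes: x right, y down, z forward; pixel columns grow to the right and rows downward; lengths in m; the calibration is good to about 2 mm. A picture is of the moment at which its call begins. camera_info takes no time and is no camera call.
A pose or a line that the arm cannot do raises robot.PlanningError and nothing moves.
- robot.sign_off(): hands the job in, once; it reports no verdict.
The state is a dict: "time": time; "qpos": joint angles; "joint_vel": joint speeds; "effort": joint torques, N m; "ee_pos": TCP position; "tool_rot": TCP orientation; "force": force on the tool from outside, world axes, zero at the start; "moment": the same for the moment, N m; "opening": finger opening in m.
Only numpy, scipy, OpenCV 4.12 (cv2) and the standard library are available. Lean on these libraries where they do the work, as an engineer would, in place of code of your own. Each camera call takes 0.05 s, during which the arm holds its last target. There are 200 camera calls.

## Working session

There is one attempt and no reset: what is moved stays moved. The work goes in short steps, each a Python script; the robot and the scene stay as the last script left them, time stands still between calls to the robot, and variables do not carry over. Pictures are saved under pics/ and viewed, about 8 in all and at most 12, crops included, and the job is handed in when it is done.

```bash
mkdir -p pics
python3 - <<'E'
from rig import robot
import cv2
for n in("scene","top"):
    f=robot.grab_frame(n); cv2.imwrite(f"pics/{n}0.png",cv2.resize(f[:,:,::-1],(800,600),interpolation=cv2.INTER_CUBIC))
    print(n,robot.camera_info(n))
s=robot.get_state();print(s["time"],s["ee_pos"],s["tool_rot"],s["opening"])
E
```

```text
scene {'fx': 486.0092075418011, 'fy': 486.0092075418011, 'cx': 284.07608028758966, 'cy': 207.0632822736166, 'dist': array([-0.11705794,  0.        ,  0.        ,  0.        ,  0.        ]), 'rvec': array([ 2.17884801, -1.14026336,  0.44795726]), 'tvec': array([-0.39857144,  0.41188314,  1.26790099])}
top {'fx': 403.69424758071744, 'fy': 403.69424758071744, 'cx': 274.0095955288383, 'cy': 205.55692173159503, 'dist': array([-0.03675874,  0.        ,  0.        ,  0.        ,  0.        ]), 'rvec': array([ 2.17871718, -2.12588862,  0.10582482]), 'tvec': array([-0.08189343,  0.55157128,  1.32304413])}
0.1 [0.28056118 0.5581629  0.22390216] [[-8.93482766e-01  4.49097275e-01 -4.29599386e-04]
 [ 4.49097479e-01  8.93482291e-01 -9.21853045e-04]
 [-3.01622467e-05 -1.01659181e-03 -9.99999483e-01]] 0.09417891160028044
```

View pics/scene0.png

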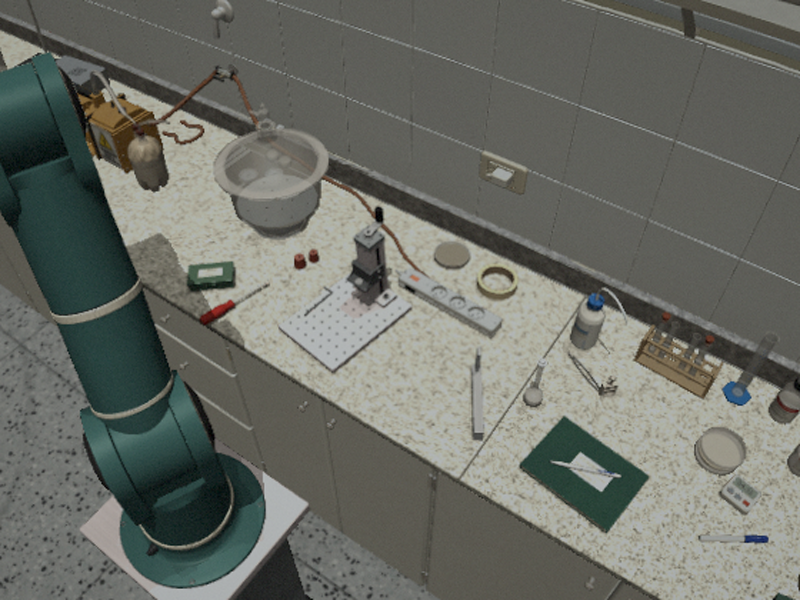

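View pics/top0.png

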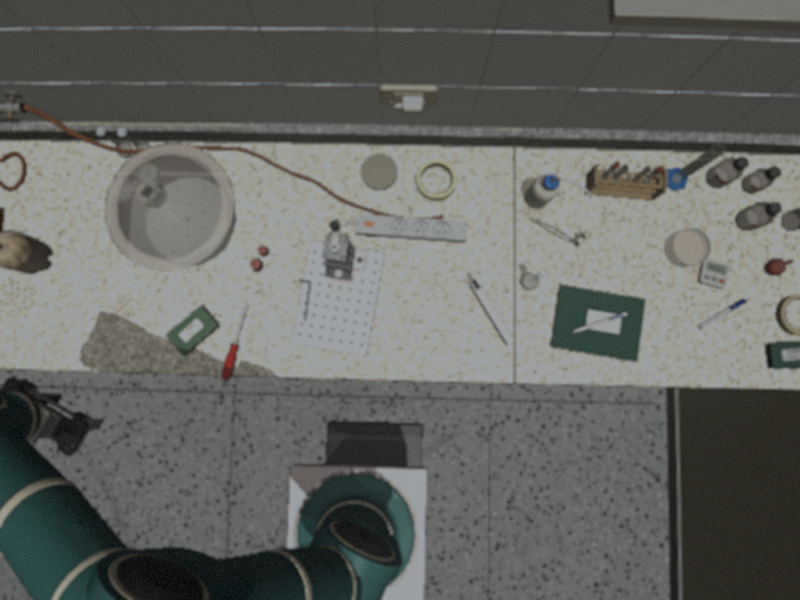

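Stage seen at about (350,300) in the scene view and (340,290) in the top view. The square is at (477,400) and (488,310), with its blade end towards the wall. I'll enlarge both.

```bash
cat > h.py <<'E'
import numpy as np, cv2
from rig import robot
from scipy.optimize import least_squares
CI={n:robot.camera_info(n) for n in("scene","top")}
def K(c): return np.array([[c["fx"],0,c["cx"]],[0,c["fy"],c["cy"]],[0,0,1]])
def proj(n,P):
    c=CI[n]; return cv2.projectPoints(np.asarray(P,float).reshape(-1,3),c["rvec"],c["tvec"],K(c),c["dist"])[0][:,0]
def ray(n,uv):
    c=CI[n]; R=cv2.Rodrigues(c["rvec"])[0]
    p=cv2.undistortPoints(np.array(uv,float).reshape(-1,1,2),K(c),c["dist"])[:,0]
    return -R.T@c["tvec"], np.c_[p,np.ones(len(p))]@R
def atz(n,uv,z):
    o,d=ray(n,uv); return o+d*((z-o[2])/d[:,2])[:,None]
def crop(f,x0,y0,w,h,s):  # with tick grid labels every 10 px
    im=cv2.resize(f[y0:y0+h,x0:x0+w,::-1],None,fx=s,fy=s,interpolation=cv2.INTER_CUBIC)
    for x in range(-(-x0//10)*10,x0+w,10):
        X=int((x-x0+.5)*s); cv2.line(im,(X,0),(X,5),(0,0,255),1); cv2.putText(im,str(x),(X-10,16),0,.35,(0,0,255),1)
    for y in range(-(-y0//10)*10,y0+h,10):
        Y=int((y-y0+.5)*s); cv2.line(im,(0,Y),(5,Y),(0,0,255),1); cv2.putText(im,str(y),(7,Y+4),0,.35,(0,0,255),1)
    return im
E
python3 - <<'E'
from h import *
a=robot.grab_frame("scene");b=robot.grab_frame("top")
cv2.imwrite("pics/stage1.png",np.hstack([crop(a,190,140,100,120,4.5),crop(b,200,145,75,120,4.5)]))
cv2.imwrite("pics/sq1.png",np.hstack([crop(a,310,236,50,80,7),crop(b,318,180,50,80,7)]))
E
```

```text
(no output)
```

View pics/stage1.png

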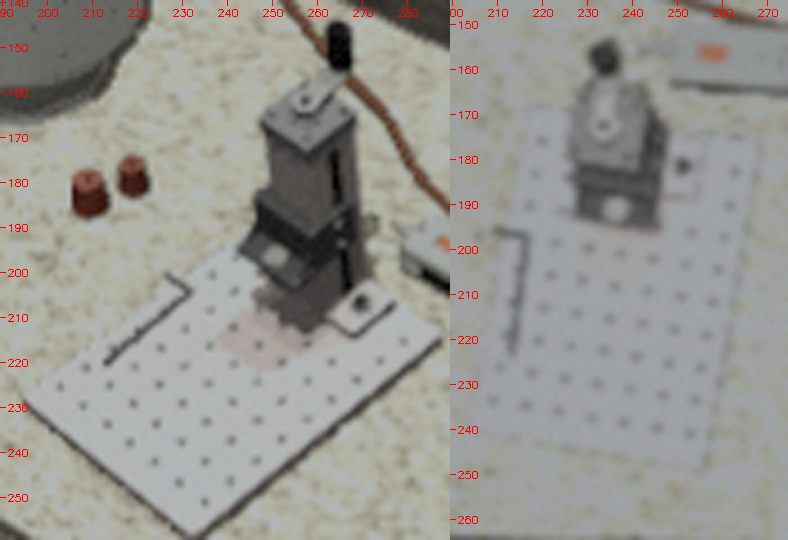

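View pics/sq1.png

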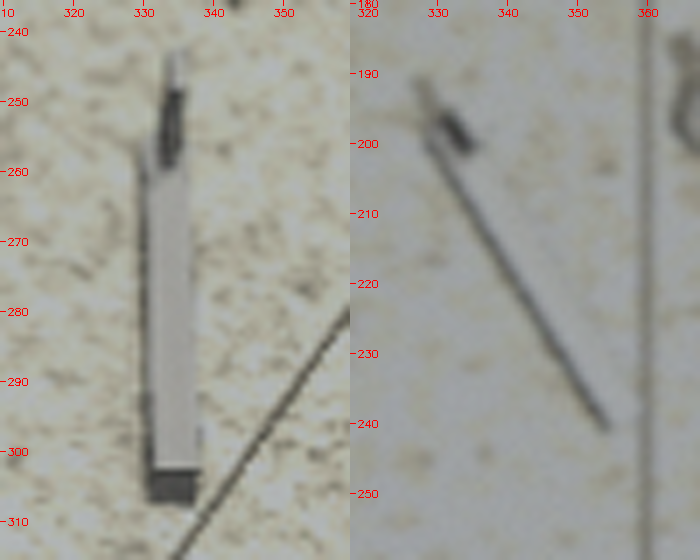

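Readings from the crops:
- **Scene view, bed:** corners (194.4,228.8), (232.8,258.4) and (287.5,215.5); knob about (264.6,149.5).
- **Top view, bed:** corners (206.6,241.2), (256.2,248.1), (267.7,175.6) and (216.6,167.4).
- **Square:** back end of the stock at (330.6–338.1,302.4), blade top from 242.6 to 248.1.

Next I'll fit both poses and overlay the models.

```bash
cat >> h.py <<'E'
def Rz(a): return np.array([[np.cos(a),-np.sin(a),0],[np.sin(a),np.cos(a),0],[0,0,1]])
def loc(p,P): return np.asarray(P,float).reshape(-1,3)@Rz(p[2]).T+[p[0],p[1],0]
def fit(obs,p0,names=("scene","top")):
    obs=[o for o in obs if o[0] in names]
    f=lambda p:np.concatenate([proj(n,loc(p,P))[0]-uv for n,P,uv in obs])
    r=least_squares(f,p0,loss="soft_l1"); return r.x,f(r.x).reshape(-1,2).round(1)
E
cat > m.py <<'E'
from h import *
B=[(-.2,.09,.018),(-.2,-.09,.018),(.052,-.09,.018),(.052,.09,.018)]
obsS=[("scene",B[0],(194.4,228.8)),("scene",B[1],(232.8,258.4)),("scene",B[2],(287.5,215.5)),
("top",B[0],(206.6,241.2)),("top",B[1],(256.2,248.1)),("top",B[2],(267.7,175.6)),("top",B[3],(216.6,167.4))]
obsQ=[("scene",(-.168,.01,.03),(330.6,302.4)),("scene",(-.168,-.01,.03),(338.1,302.4)),("scene",(-.168,.01,0),(330.6,307.6)),("scene",(-.168,-.01,0),(337.5,307.6)),
("scene",(0,0,.09),(334.8,242.6)),("scene",(-.022,0,.09),(334.3,248.1)),("scene",(-.022,0,.03),(334.1,259.5)),("scene",(0,.01,.03),(329.8,256.6)),
("top",(-.168,.01,.015),(354,240.6)),("top",(0,0,.09),(327.8,191.4))]
g=atz("top",[(235,208)],.018)[0]; q=atz("top",[(340,217)],.03)[0]
for o,p0 in((obsS,[g[0],g[1],0]),(obsQ,[q[0],q[1],.5])):
    for nm in(("scene","top"),("scene",),("top",)):
        p,r=fit(o,p0,nm); print(nm,p.round(4)); print(r.tolist()) if len(nm)==2 else 0
    if o is obsS: S=p0=fit(o,p0)[0]
    else: Q=fit(o,p0)[0]
np.savez("poses.npz",S=S,Q=Q)
# knob: on circle r 40 about axis; lean .07 -> intersect with z
for n,uv in(("scene",(264.6,149.5)),("top",(234,156))):
    w=atz(n,[uv],.243)[0]; l=(w-[S[0],S[1],0])@Rz(S[2]); print("knob",n,w.round(4),l.round(4))
E
python3 m.py
python3 - <<'E'
from h import *
d=np.load("poses.npz");S,Q=d["S"],d["Q"]
def box(x0,x1,y0,y1,z0,z1): 
    c=[(x,y,z) for x in(x0,x1) for y in(y0,y1) for z in(z0,z1)]
    return [(a,b) for i,a in enumerate(c) for b in c[i+1:] if sum(u!=v for u,v in zip(a,b))==1]
ed=[(S,e) for e in box(-.2,.052,-.09,.09,0,.018)+box(0,.045,-.0225,.0225,.018,.193)]+[(Q,e) for e in box(-.168,0,-.01,.01,0,.03)+box(-.022,0,-.004,.004,.03,.09)]
def ov(n,x0,y0,w,h,s):
    im=cv2.resize(robot.grab_frame(n)[y0:y0+h,x0:x0+w,::-1],None,fx=s,fy=s,interpolation=cv2.INTER_CUBIC)
    for p,e in ed:
        uv=((proj(n,loc(p,e))+.5-[x0,y0])*s).round().astype(int); cv2.line(im,tuple(map(int,uv[0])),tuple(map(int,uv[1])),(0,255,0) ,1)
    return im
A=np.hstack([ov("scene",190,150,100,110,3.5),ov("top",200,150,75,110,3.5)])
C=np.hstack([ov("scene",312,238,36,75,5),ov("top",320,185,0+42,75,5)])
H=max(A.shape[0],C.shape[0]);pad=lambda i:np.vstack([i,np.zeros((H-i.shape[0],i.shape[1],3),np.uint8)])
im=np.hstack([pad(A),pad(C)]);cv2.imwrite("pics/ov.png",cv2.resize(im,None,fx=800/im.shape[1],fy=800/im.shape[1]));print(robot.get_state()["time"])
E
```

```text
('scene', 'top') [ 0.6174  0.05   -0.1236]
[[-0.4, -0.5], [0.4, 0.5], [0.4, -2.7], [-2.4, -0.4], [0.8, 0.7], [0.6, -0.1], [-0.1, 0.7]]
('scene',) [ 0.6147  0.0457 -0.1416]
('top',) [ 0.6182  0.0502 -0.1177]
('scene', 'top') [ 0.5891 -0.2585  0.5676]
[[0.5, -0.4], [0.1, -0.2], [-0.3, -0.2], [-0.3, 0.0], [-0.1, -0.6], [0.6, -0.1], [-0.9, 0.5], [-0.1, -2.5], [0.2, 0.4], [5.3, 2.4]]
('scene',) [ 0.5885 -0.2592  0.5657]
('top',) [ 0.5904 -0.2436  0.6481]
knob scene [0.6634 0.0473 0.243 ] [0.046 0.003 0.243]
knob top [0.6695 0.0462 0.243 ] [0.0522 0.0026 0.243 ]
0.4
```

View pics/ov.png

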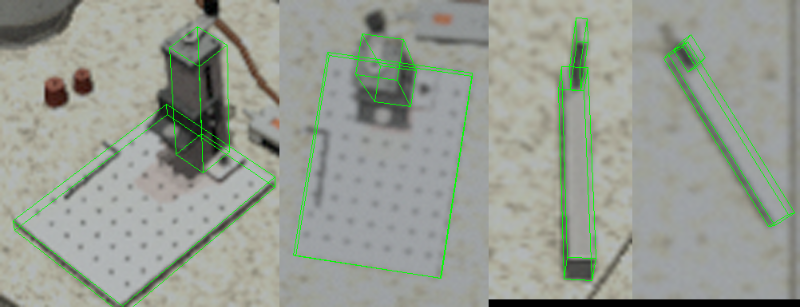

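Overlay agrees with both views (one top-view corner looks misread). The crank sits at about 1.49 rad, with the knob towards +x of the column. I'll refine yaw with edge samples, then go above the knob.

```bash
cat > ref.py <<'E'
from h import *
from scipy.ndimage import map_coordinates
def edge_obs(n,img,p,a,b,sgn,k=25,rng=4,mn=4):
    """samples on model edge a-b; strongest brightness drop (sgn=+1) going to the right of a->b in the image"""
    g=cv2.GaussianBlur(img.mean(2).astype(np.float32),(0,0),.7); out=[]
    t=np.linspace(.06,.94,k)[:,None]; P=np.array(a)*(1-t)+np.array(b)*t; uv=proj(n,loc(p,P))
    d=uv[-1]-uv[0]; d/=np.hypot(*d); nr=np.array([-d[1],d[0]]); s=np.arange(-rng,rng+.01,.1)
    for Pi,u in zip(P,uv):
        q=u+s[:,None]*nr; v=map_coordinates(g,[q[:,1],q[:,0]],order=1); gr=-sgn*np.gradient(v,s)
        i=gr.argmax()
        if gr[i]>mn and 3<i<len(s)-4: out.append((n,Pi,nr,float(nr@(u+s[i]*nr))))
    return out
def efit(imgs,edges,p):
    for _ in range(4):
        ob=sum((edge_obs(n,imgs[n],p,a,b,sg) for n,a,b,sg in edges),[])
        f=lambda x:np.array([nr@proj(n,loc(x,P))[0]-c for n,P,nr,c in ob])
        p=least_squares(f,p,loss="soft_l1",f_scale=.4).x
    return p,len(ob),np.median(abs(f(p)))
E
python3 - <<'E'
from ref import *
d=np.load("poses.npz");S,Q=d["S"],d["Q"]
I={n:robot.grab_frame(n) for n in("scene","top")}
z=.018;FL,FR,BR,BL=(-.2,.09,z),(-.2,-.09,z),(.052,-.09,z),(.052,.09,z)
# image order FL->FR->BR : outside is to the right-hand normal? normal=(-dy,dx)
def osign(n,a,b,p,c):
    u=proj(n,loc(p,[a,b,c]));e=u[1]-u[0];nr=np.array([-e[1],e[0]]);return -np.sign(nr@(u[2]-u[0]))
for lab,E in(("sc",[("scene",FL,FR),("scene",FR,BR)]),("top",[("top",FR,BR),("top",FL,FR),("top",BL,FL)]),("all",[("scene",FL,FR),("scene",FR,BR),("top",FR,BR),("top",FL,FR)])):
    p,k,m=efit(I,[(n,a,b,osign(n,a,b,S,(-.07,0,z))) for n,a,b in E],S); print(lab,p.round(4),k,m.round(2))
E2=[("scene",(-.168,.01,.03),(0,.01,.03)),("scene",(-.168,-.01,.03),(-.168,.01,.03)),("scene",(-.168,-.01,.03),(-.03,-.01,.03)),("top",(-.168,.01,.03),(0,.01,.03))]
for lab,E in(("sc",E2[:3]),("all",E2)):
    p,k,m=efit(I,[(n,a,b,osign(n,a,b,Q,(-.1,0,.03))) for n,a,b in E],Q); print("Q",lab,p.round(4),k,m.round(2))
E
```

```text
sc [ 0.6177  0.0482 -0.1435] 50 0.11
top [ 0.6198  0.0513 -0.1457] 35 0.24
all [ 0.6181  0.0493 -0.1482] 80 0.37
Q sc [ 0.5893 -0.2625  0.5627] 64 0.5
Q all [ 0.5882 -0.2607  0.569 ] 86 0.29
```

Edge fits agree across the two cameras: stage (0.6187, 0.0497, yaw −0.145), square heel (0.5887, −0.2605, yaw 0.567). Moving above the knob and gripping it.

Run:
```python
from h import *
S=np.array([.6187,.0497,-.145]);Q=np.array([.5887,-.2605,.567]);np.savez("poses.npz",S=S,Q=Q)
R=Rz(S[2])@np.diag([-1.,1,-1])
k=loc(S,[.047,.003,.247])[0];print(k)
try:
    q=robot.ik(k,R); print(np.round(q,2))
    robot.move_ptp(k+[0,0,.075],R)
    robot.move_linear(k,.12,threshold=8) and print("touch")
    print(robot.get_state()["force"].round(1),robot.get_state()["ee_pos"].round(4))
    I={n:robot.grab_frame(n) for n in("scene","top")}
    cv2.imwrite("pics/k.png",np.hstack([crop(I["scene"],225,120,70,90,5.5),crop(I["top"],200,130,70,90,5.5)]))
except robot.PlanningError as e: print("PE",e)
s=robot.get_state();print(s["time"],s["ee_pos"])
```

```text
[0.66564025 0.04587737 0.247     ]
[-0.32  0.49  0.29  1.48 -0.15  1.19  1.42]
[ 0.2 -0.5  0.6] [0.666  0.0459 0.2477]
3.6833 [0.66606261 0.04587221 0.24798779]
```

View pics/k.png

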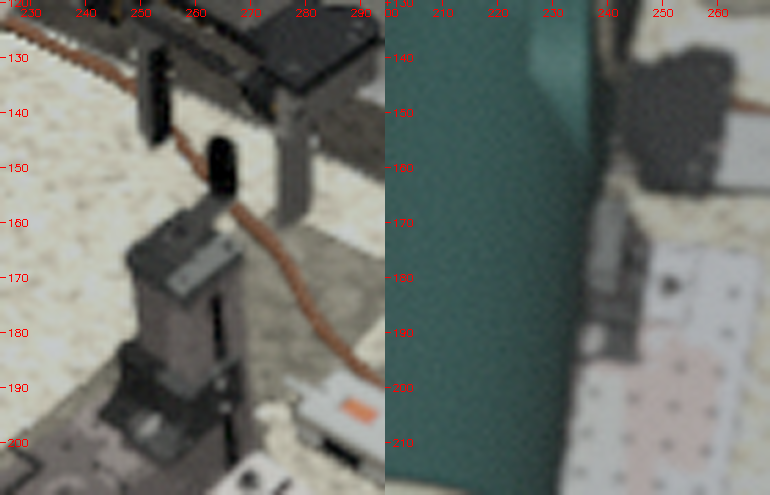

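Knob (264,150 in the scene view) is centred between the fingertips. I'll grip it and try the first quarter turn while watching forces.

```bash
cat > cr.py <<'E'
from h import *
import json
S=np.load("poses.npz")["S"]
def tol(w): return (np.asarray(w)-[S[0],S[1],0])@Rz(S[2])
def circ(c,th,z0=.246):
    x=c[0]+.04*np.sin(th); y=c[1]+.04*np.cos(th); return loc(S,[x,y,z0+.06*(x-.047)])[0]
def crank(c,t0,t1,step=.35,v=.09,thr=None):
    th=t0;mx=0;log=[]
    while th<t1-1e-6:
        th=min(th+step,t1); hit=robot.move_linear(circ(c,th),v,threshold=thr)
        s=robot.get_state(); f=s["force"]@Rz(S[2]); l=tol(s["ee_pos"]); log.append((round(th,2),*f.round(1),*(l*1000).round(1)))
        if hit: print("HIT"); break
        if np.hypot(f[0],f[1])>45: print("F stop"); break
    return th,log
E
python3 - <<'E'
from cr import *
print("open",robot.gripper_to(0.0),robot.get_state()["opening"])
s=robot.get_state();l=tol(s["ee_pos"]);print(s["force"].round(1),l.round(4))
c=[.047-.04+.003,0.0]
th,log=crank(c,1.49,1.49+1.6,thr=None)
for r in log:print(r)
print(robot.get_state()["time"])
E
```

```text
open False 0.01747746698322883
[-0.3  0.5  0. ] [0.047  0.0031 0.247 ]
(1.84, np.float64(-1.6), np.float64(-1.0), np.float64(4.4), np.float64(48.7), np.float64(-11.2), np.float64(246.3))
(2.19, np.float64(0.2), np.float64(0.0), np.float64(5.5), np.float64(42.7), np.float64(-23.0), np.float64(246.1))
(2.54, np.float64(0.7), np.float64(-1.9), np.float64(7.3), np.float64(33.0), np.float64(-32.6), np.float64(245.7))
(2.89, np.float64(0.8), np.float64(-5.9), np.float64(7.3), np.float64(20.5), np.float64(-39.2), np.float64(244.9))
(3.09, np.float64(0.3), np.float64(-8.3), np.float64(6.6), np.float64(12.6), np.float64(-41.0), np.float64(244.4))
6.3083
```

Run:
```python
from cr import *
c=[.010,-.0025]
th,log=crank(c,3.09,15.0,step=.35,v=.1)
for r in log[::2]:print(*r)
print("end",*log[-1]);print(robot.get_state()["time"],robot.get_state()["opening"])
```

```text
3.44 -2.0 -1.9 5.0 -1.7 -40.3 243.3
4.14 -2.8 -0.5 4.8 -23.7 -23.2 241.8
4.84 -2.6 0.3 5.7 -29.6 4.1 241.4
5.54 -2.1 2.1 6.2 -16.6 28.9 242.2
6.24 -0.3 1.0 8.0 9.1 38.5 243.9
6.94 -0.0 -1.2 8.8 35.4 29.1 245.4
7.64 -1.1 -0.9 7.4 49.7 5.6 246.2
8.34 -1.3 -0.0 6.3 45.5 -20.8 245.9
9.04 -0.8 0.5 5.7 25.3 -38.6 244.8
9.74 -0.8 -3.3 6.5 -2.1 -40.2 243.2
10.44 -2.4 -1.2 6.3 -23.8 -22.4 241.8
11.14 -3.3 -0.1 7.0 -29.3 5.0 241.5
11.84 -2.0 3.3 7.7 -15.9 29.5 242.2
12.54 -0.7 1.0 8.8 10.0 38.5 243.9
13.24 0.1 -0.6 8.8 36.0 29.0 245.4
13.94 -0.6 -0.7 7.3 50.0 5.3 246.1
14.64 -1.3 -0.9 6.4 45.3 -21.3 245.9
15.0 0.1 -0.3 6.4 36.5 -31.7 245.4
end 15.0 0.1 -0.3 6.4 36.5 -31.7 245.4
16.475 0.017597202137937917
```

Run:
```python
from cr import *
c=[.010,-.0025]
th=15.0
while th<16.3:
    th+=.08; robot.move_linear(circ(c,th),.04)
    f=robot.get_state()["force"]@Rz(S[2]); print(round(th,2),f.round(1))
    if th>15.3 and np.hypot(f[0],f[1])>14: break
robot.pause(.2)
s=robot.get_state();print((tol(s["ee_pos"])*1000).round(1),s["time"])
a=robot.grab_frame("scene");cv2.imwrite("pics/up.png",crop(a,215,120,90,110,5.4))
```

```text
15.08 [-0.6  0.8  6.8]
15.16 [-1.6  0.6  8. ]
15.24 [-0.3  0.6  6.7]
15.32 [-0.9  1.4  7.4]
15.4 [0.1 1.5 7.7]
15.48 [0.2 0.8 7.6]
15.56 [-0.6  0.7  8.6]
15.64 [-0.5  0.   7.6]
15.72 [-1.2 -0.6  8.2]
15.8 [ 0.7 -1.8  7.9]
15.88 [11.1 -3.9  4.4]
15.96 [18.3 -5.   2.4]
[  3.3 -41.4 244.1] 19.675
```

View pics/up.png

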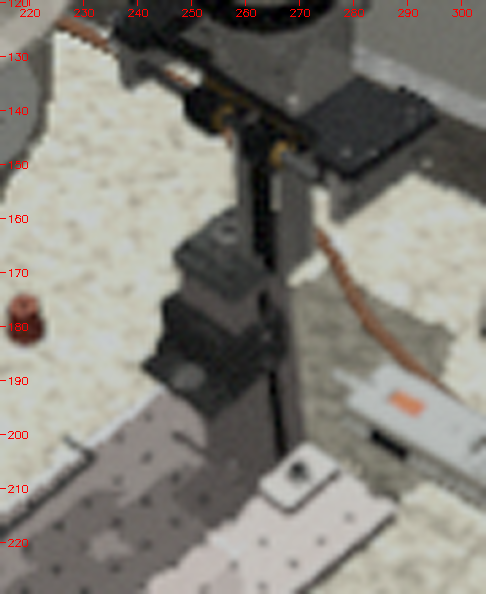

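Platform has risen to just under the bearing block, and the force built up (18 N) at about 15.9 rad, so it is on the stop. The circle centre also puts the column mid-width about 2.3 mm to the right of my camera estimate. Releasing now and checking flask clearance.

Run:
```python
from cr import *
Q=np.load("poses.npz")["Q"]
robot.move_linear(circ([.010,-.0025],15.78),.05)
robot.gripper_to(.04)
p=robot.get_state()["ee_pos"]
robot.move_linear(p+[0,0,.09],.2)
# new stage estimate
S2=S.copy(); S2[:2]=loc(S,[0,-.0023,0])[0][:2]; np.savez("poses.npz",S=S2,Q=Q); print("S",S2)
print("flask base",atz("top",[(371,199)],.02),atz("scene",[(374,279)],.02))
for x in(-.1,):
    g=loc(Q,[x,0,.023])[0]
    for sg in(1,-1):
        R=Rz(Q[2])@np.diag([-sg,sg,-1.]); print("grip",g.round(4),sg,robot.ik(g,R),robot.ik(g+[0,0,.2],R))
    R=Rz(S2[2])@np.diag([-1,1,-1.]);t=loc(S2,[-.1,0,.041])[0]
    print("goal",t.round(4),robot.ik(t,R))
a=robot.grab_frame("scene");b=robot.grab_frame("top")
cv2.imwrite("pics/sq2.png",np.hstack([crop(a,220,125,70,90,4.5),crop(a,310,236,80,80,5.5)]))
print(robot.get_state()["time"],robot.get_state()["force"].round(1))
```

```text
S [ 0.61836767  0.04742414 -0.145     ]
flask base [[ 0.58483571 -0.39572927  0.02      ]] [[ 0.58684857 -0.40241469  0.02      ]]
grip [ 0.5043 -0.3142  0.023 ] 1 [ 0.65143383  0.62764383 -0.1908205   1.81840154  0.17140579  0.71152158
  2.50377044] [ 0.21510383  0.38020183  0.37312456  1.70566351 -0.15361589  1.08457111
  2.77378518]
grip [ 0.5043 -0.3142  0.023 ] -1 [ 2.14528983e-02  7.28256270e-01  6.55592146e-01  1.84070110e+00
 -6.11539833e-01  7.84855648e-01 -7.50642647e-04] [-0.10624379  0.47032998  0.8216333   1.71585033 -0.3772771   1.12160474
 -0.17543742]
goal [0.5194 0.0619 0.041 ] [-0.37523987  0.50767144  0.24296329  2.00489335 -0.19429329  0.65072339
  1.4191638 ]Traceback (most recent call last):
  File "<stdin>", line 17, in <module>
    return _nx.concatenate(arrs, 1, dtype=dtype, casting=casting)
           ~~~~~~~~~~~~~~~^^^^^^^^^^^^^^^^^^^^^^^^^^^^^^^^^^^^^^^
ValueError: all the input array dimensions except for the concatenation axis must match exactly, but along dimension 0, the array at index 0 has size 405 and the array at index 1 has size 440
```

Flask is about 117 mm to the side of the grip point; the body's half-width is 88 mm, so it clears. Going to the square.

Run:
```python
from cr import *
Q=np.load("poses.npz")["Q"]
R=Rz(Q[2])@np.diag([1,-1,-1.]); g=loc(Q,[-.1,0,.023])[0]
robot.gripper_to(.06)
robot.move_ptp(g+[0,0,.18],R)
print("hit",robot.move_linear(g,.15,threshold=6))
s=robot.get_state();print(s["ee_pos"].round(4),s["force"].round(1))
robot.gripper_to(0.);robot.pause(.2)
s=robot.get_state();print("open",s["opening"],s["force"].round(1),s["moment"].round(2))
robot.move_linear(s["ee_pos"]+[0,0,.03],.1); robot.pause(.2)
s=robot.get_state();print("open",s["opening"],s["force"].round(1),s["moment"].round(2),s["time"])
a=robot.grab_frame("scene")
cv2.imwrite("pics/sq2.png",np.hstack([crop(a,220,125,70,90,5),crop(a,310,226,80,90,5)]))
```

```text
hit False
[ 0.5048 -0.3145  0.0238] [0.4 0.1 0.3]
open 0.019874937389926333 [-0.9  0.2  1.8] [0.17 0.25 0.01]
open 0.01991368005131415 [ 0.7  0.1 -4.9] [-0.08  0.32  0.01] 26.1917
```

View pics/sq2.png

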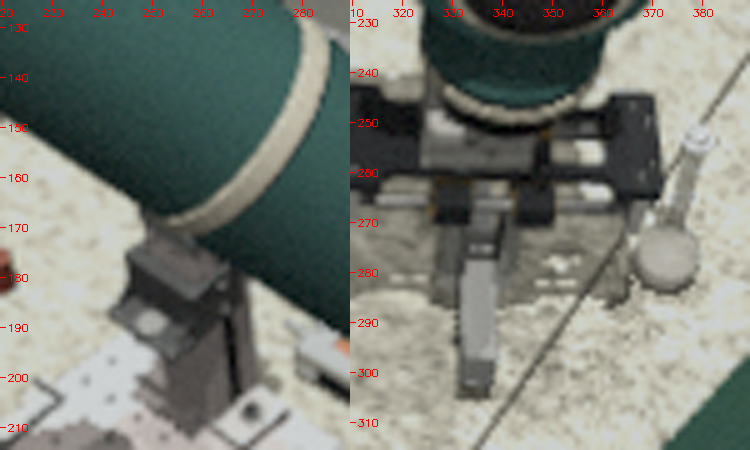

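Square is held (opening 19.9 mm, about 0.5 kg), flask untouched, platform still up. Carrying it over the plate.

Run:
```python
from cr import *
R=Rz(S[2])@np.diag([1,-1,-1.])
p=robot.get_state()["ee_pos"]; robot.move_linear([p[0],p[1],.17],.2)
pre=loc(S,[-.165,0,.14])[0]; print(np.round(robot.get_state()["qpos"],2),np.round(robot.ik(pre,R),2))
robot.move_ptp(pre,R)
pre[2]=.055; robot.move_linear(pre,.12); robot.pause(.3)
s=robot.get_state();print("free",s["force"].round(1),s["moment"].round(2))
pre[2]=.036; print("touch",robot.move_linear(pre,.02,threshold=3)); 
s=robot.get_state();print((tol(s["ee_pos"])*1000).round(1),s["force"].round(1),s["moment"].round(2),s["time"],s["opening"])
I={n:robot.grab_frame(n) for n in("scene","top")}
cv2.imwrite("pics/p1.png",np.hstack([crop(I["scene"],195,140,90,118,5),crop(I["top"],205,145,70,118,5)]))
```

```text
[-0.08  0.53  0.79  1.77 -0.43  1.03 -0.13] [-1.06  0.38  0.99  2.11 -0.42  0.86 -1.53]
free [ 1.4 -0.6 -4.9] [ 0.04  0.29 -0.  ]
touch True
[-165.1   -0.    41. ] [1.4 0.8 0.3] [ 0.18 -0.14 -0.  ] 30.2667 0.020106696148974288
```

View pics/p1.png

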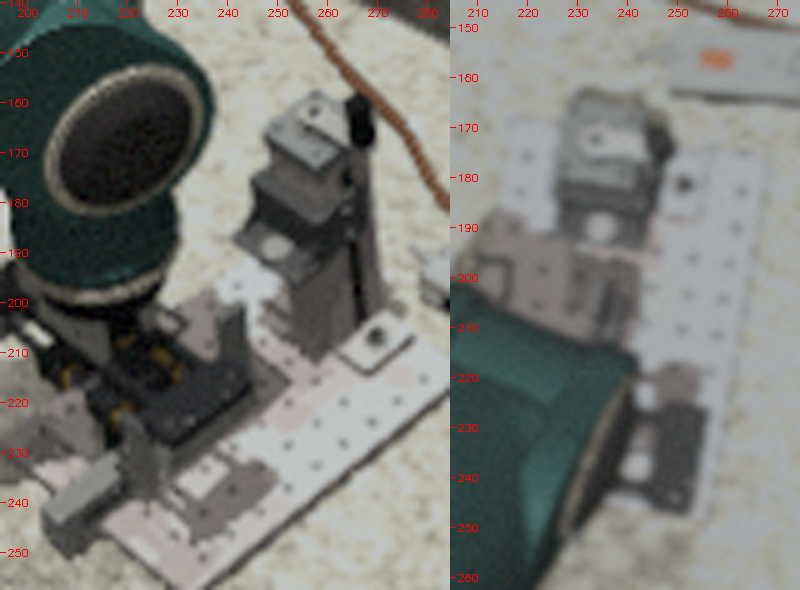

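Square stands on the plate (contact at TCP z 41.0 mm, expected 41.8), blade at (241,325 zoomed) facing the column, platform up, bystanders untouched. Sliding it home with light down-pressure.

Run:
```python
from cr import *
def show(t):
    s=robot.get_state();print(t,(tol(s["ee_pos"])*1000).round(1),(s["force"]@Rz(S[2])).round(1),(s["moment"]@Rz(S[2])).round(2),round(s["time"],1),round(s["opening"],4))
z=.0385
robot.move_linear(loc(S,[-.165,0,z])[0],.02); show("down")
robot.move_linear(loc(S,[-.115,0,z])[0],.08); show("near")
x=-.115
while x<-.088:
    x+=.0015; robot.move_linear(loc(S,[x,0,z])[0],.02); show(f"x{x*1000:.1f}")
    f=robot.get_state()["force"]@Rz(S[2])
    if f[0]<-14: break
```

```text
down [-163.9   -0.    39.3] [-0.5 -1.4 22.5] [-0.49  0.54 -0.05] 30.6 0.0196
near [-1.149e+02 -1.000e-01  3.840e+01] [ 0.7 -0.   1.6] [ 0.02  0.44 -0.09] 31.4 0.0199
x-113.5 [-114.3   -0.    38.4] [-6.7 -0.1  5.7] [-0.04  1.87  0.02] 31.7 0.0199
x-112.0 [-112.8   -0.    38.4] [-6.8 -0.1  5.8] [0.05 1.84 0.04] 31.9 0.0197
x-110.5 [-111.3   -0.    38.4] [-5.9  1.1  5.8] [0.01 1.8  0.04] 32.2 0.0197
x-109.0 [-109.8    0.    38.4] [-7.2 -0.2  5.6] [0.04 1.77 0.02] 32.4 0.02
x-107.5 [-108.3   -0.    38.4] [-5.6  0.2  6.4] [ 0.01  1.76 -0.03] 32.7 0.0198
x-106.0 [-106.8    0.    38.4] [-5.5 -0.2  6.2] [ 0.05  1.77 -0.01] 32.9 0.02
x-104.5 [-1.061e+02  1.000e-01  3.840e+01] [-12.2   0.3  14.6] [ 0.03  3.2  -0.02] 33.2 0.0198
x-103.0 [-104.7    0.    38.3] [-13.2   0.9  14.8] [0.01 3.4  0.01] 33.4 0.0194
x-101.5 [-103.     0.    38.3] [-11.6  -0.1  12.4] [-0.05  2.93 -0.01] 33.7 0.0197
x-100.0 [-101.4   -0.    38.3] [-11.3  -0.1  12.1] [-0.03  2.89  0.01] 33.9 0.0199
x-98.5 [-99.9   0.   38.3] [-11.5  -0.7  12.8] [-0.09  2.89 -0.04] 34.2 0.02
x-97.0 [-99.6   0.   38.2] [-21.1  -0.8  21.7] [-0.02  4.9   0.03] 34.4 0.0198
```

Run:
```python
from cr import *
def box(x0,x1,y0,y1,z0,z1): 
    c=[(x,y,z) for x in(x0,x1) for y in(y0,y1) for z in(z0,z1)]
    return [(a,b) for i,a in enumerate(c) for b in c[i+1:] if sum(u!=v for u,v in zip(a,b))==1]
a=robot.grab_frame("scene");b=robot.grab_frame("top");x0,y0,w,h,s=192,145,100,100,6
im=crop(a,x0,y0,w,h,s);im2=im.copy()
for e in box(0,.045,-.0225,.0225,.018,.207)+box(-.168,0,-.01,.01,.018,.048)+box(-.022,0,-.004,.004,.048,.108):
    uv=((proj("scene",loc(S,e))+.5-[x0,y0])*s).round().astype(int);cv2.line(im2,tuple(map(int,uv[0])),tuple(map(int,uv[1])),(0,255,0),1)
cv2.imwrite("pics/p2.png",np.hstack([im[:,120:520],im2[:,120:520]]))
cv2.imwrite("pics/full_end_s.png",a[:,:,::-1]);cv2.imwrite("pics/full_end_t.png",b[:,:,::-1])
```

```text
(no output)
```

View pics/p2.png

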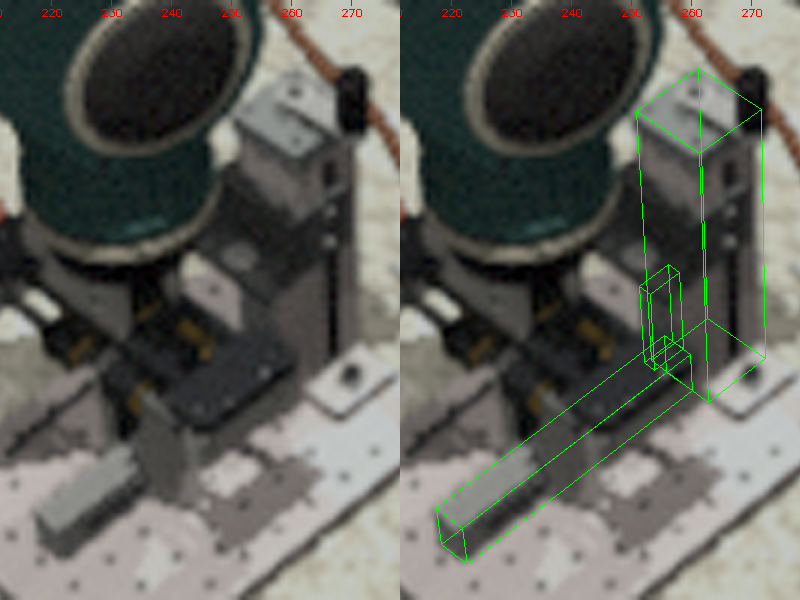

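The square is at the corner in the overlay and the column looks nearly upright. I'll get the lean from the shift of the column's top between the two pictures, since p1 showed it fully sagged at 0.07.

```bash
cat > lean.py <<'E'
from cr import *
def ln(P,t): # lean forward about foot line
    x,y,z=P; z-=.018; return (x*np.cos(t)-z*np.sin(t),y,.018+x*np.sin(t)+z*np.cos(t))
def lean(img):
    A=cv2.resize(cv2.imread("pics/p1.png")[:590,:450],(90,118),interpolation=cv2.INTER_AREA)
    T=A[160-140:173-140,248-195:266-195].mean(2).astype(np.float32); G=img.mean(2).astype(np.float32)[140:185,240:285]
    k=8; up=lambda i:cv2.resize(i,None,fx=k,fy=k,interpolation=cv2.INTER_CUBIC)
    m=cv2.matchTemplate(up(G),up(T),cv2.TM_CCOEFF_NORMED); _,mx,_,l=cv2.minMaxLoc(m)
    d=np.array([l[0]/k+240-248,l[1]/k+140-160])
    pr=[proj("scene",loc(S,ln((.0225,0,.207),t)))[0]-proj("scene",loc(S,ln((.0225,0,.207),.07)))[0] for t in(.07,0.,-.03)]
    e=pr[1]; return d,mx,e.round(2),.07*(1-d@e/(e@e))
E
python3 - <<'E'
from lean import *
print(lean(robot.grab_frame("scene")),robot.get_state()["time"])
E
```

```text
(array([ 3.75, -1.75]), 0.8827464580535889, array([ 3.08, -1.89]), np.float64(-0.009682113794892394)) 34.5667
```

Run:
```python
from cr import *
R0=Rz(S[2])@np.diag([1,-1,-1.])
def show(t):
    s=robot.get_state();rv=cv2.Rodrigues(np.array(s["tool_rot"])@R0.T)[0].ravel()@Rz(S[2])
    print(t,(tol(s["ee_pos"])*1000).round(1),(s["force"]@Rz(S[2])).round(1),(s["moment"]@Rz(S[2])).round(2),"tilt",rv.round(4),round(s["time"],1),round(s["opening"],4))
show("now")
# reset grip: unload forward push a little, release, let the square stand flat, regrip higher
robot.move_linear(loc(S,[-.0985,0,.0395])[0],.03); show("unload")
robot.gripper_to(.024); robot.pause(.2); show("rel")
robot.move_linear(loc(S,[-.1,0,.0425])[0],.03,frame=R0); show("up")
robot.gripper_to(0.); robot.pause(.2); show("regrip")
from lean import lean
print(lean(robot.grab_frame("scene")))
```

```text
now [-99.6   0.   38.2] [-21.   -0.5  21.7] [-0.1   4.85  0.05] tilt [0.0001 0.0065 0.0005] 34.6 0.0196
unload [-99.7  -0.   39. ] [-7.4  0.3 -3.2] [-0.08  1.69 -0.04] tilt [-0.0008  0.0035  0.0005] 34.8 0.0201
rel [-98.4   0.   39.5] [-0.1  0.6 -0.5] [0.02 0.14 0.01] tilt [-0.0006  0.0009  0.0002] 35.3 0.024
up [-100.     0.1   42.7] [-0.5 -0.5 -0.5] [-0.02  0.17  0.  ] tilt [ 0.0003 -0.0003  0.    ] 35.6 0.0243
regrip [-100.     0.    42.6] [-2.3  0.5  5.1] [ 0.07  0.54 -0.  ] tilt [ 0.0001  0.0001 -0.    ] 36.0 0.0194
(array([ 3.375, -1.875]), 0.9372619390487671, array([ 3.08, -1.89]), np.float64(-0.004759320464822798))
```

Released and regripped so the stock settled flat. The tool had pitched 6.5 mrad under load, so I'll press again with pitch compensation.

Run:
```python
from lean import *
R0=Rz(S[2])@np.diag([1,-1,-1.])
def tilt(s): return cv2.Rodrigues(np.array(s["tool_rot"])@R0.T)[0].ravel()@Rz(S[2])
yl=Rz(S[2])@[0,1,0]; a=0.; x=-.1; z=.0425
for i in range(14):
    s=robot.get_state(); f=s["force"]@Rz(S[2]); t=tilt(s)
    print((tol(s["ee_pos"])*1000).round(1),f.round(1),(s["moment"]@Rz(S[2])).round(2),"tilt",t.round(4),"cmd",round(a,4),round(s["opening"],4))
    dx=.0006 if f[0]>-13 else 0; dz=-.0003 if f[2]<9 else (.0003 if f[2]>16 else 0)
    if not dx and not dz and abs(t[1])<.001: break
    x+=dx; z+=dz; a-=.7*t[1]
    robot.move_linear(loc(S,[x,0,z])[0],.02,frame=cv2.Rodrigues(yl*a)[0]@R0); robot.pause(.1)
s=robot.get_state();np.savez("last.npz",x=x,z=z,a=a);print(x,z,s["time"])
I=robot.grab_frame("scene");print(lean(I))
cv2.imwrite("pics/p3.png",np.hstack([crop(I,195,140,80,118,5),crop(robot.grab_frame("top"),205,145,75,118,5)]))
```

```text
[-100.     0.    42.6] [-1.2  1.4  5.3] [0.09 0.54 0.  ] tilt [ 0.0001  0.     -0.    ] cmd 0.0 0.0201
[-99.9   0.   42.5] [-9.6 -1.  19.4] [-0.04  2.33 -0.  ] tilt [0.0007 0.0012 0.    ] cmd -0.0 0.0199
[-99.9   0.1  42.6] [-11.4   0.7  16.8] [-0.03  2.72  0.03] tilt [0.0006 0.0015 0.0001] cmd -0.0009 0.0199
[-99.7   0.   42.6] [-11.2   0.1  11.4] [ 0.01  2.69 -0.05] tilt [0.0003 0.0012 0.0002] cmd -0.0019 0.0195
[-99.6   0.   42.6] [-16.3  -0.6  17.2] [-0.07  3.82 -0.04] tilt [0.0006 0.0015 0.0001] cmd -0.0028 0.0197
[-99.7   0.   42.6] [-13.2  -0.    9.7] [ 0.    3.12 -0.01] tilt [0.0002 0.0005 0.0002] cmd -0.0038 0.0199
-0.09759999999999999 0.043100000000000006 37.825
(array([ 3.625, -1.875]), 0.939110517501831, array([ 3.08, -1.89]), np.float64(-0.00888713214304132))
```

View pics/p3.png

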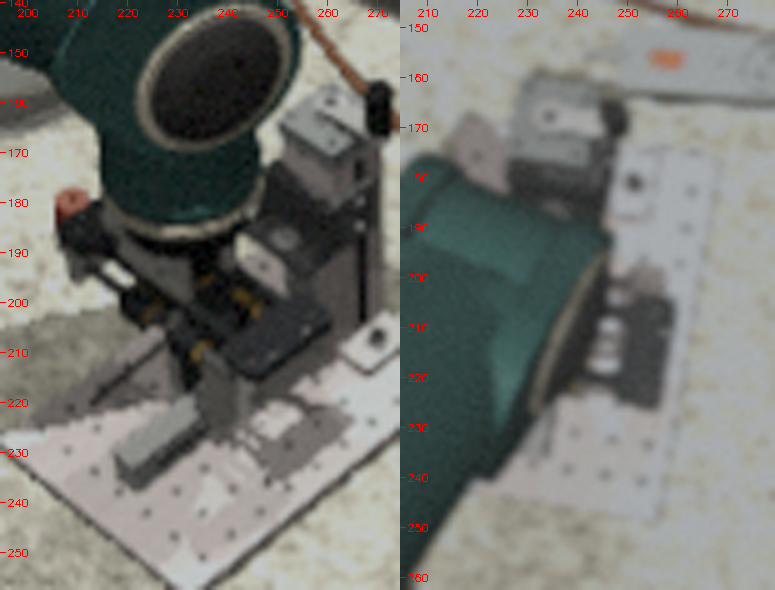

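Run:
```python
from lean import *
R0=Rz(S[2])@np.diag([1,-1,-1.]); d=np.load("last.npz"); x,z,a=(float(d[k]) for k in"xza")
yl=Rz(S[2])@[0,1,0]
def go(x,z,a):
    robot.move_linear(loc(S,[x,0,z])[0],.02,frame=cv2.Rodrigues(yl*a)[0]@R0); robot.pause(.15)
    s=robot.get_state(); f=s["force"]@Rz(S[2]); t=cv2.Rodrigues(np.array(s["tool_rot"])@R0.T)[0].ravel()@Rz(S[2])
    print((tol(s["ee_pos"])*1000).round(2),f.round(1),(s["moment"]@Rz(S[2])).round(2),"tilt",t.round(4),round(s["opening"],4)); return f,t
f,t=go(x,z,a)
for i in range(6):               # lighten the down force, push on
    z+=.0004 if f[2]>3 else 0; x+=.0008 if f[0]>-24 else 0; a-=.7*t[1]; f,t=go(x,z,a)
print(lean(robot.grab_frame("scene")))
for i in range(8):               # settle to final loads
    dz=-.0003 if f[2]<9 else(.0003 if f[2]>15 else 0); dx=-.0004 if f[0]<-18 else 0
    if not dz and not dx and abs(t[1])<.001: break
    z+=dz; x+=dx; a-=.7*t[1]; f,t=go(x,z,a)
np.savez("last.npz",x=x,z=z,a=a)
print(lean(robot.grab_frame("scene")),robot.get_state()["time"])
```

```text
[-99.63   0.    42.58] [-13.7   0.2   9.1] [0.07 3.13 0.01] tilt [0.0002 0.0004 0.0002] 0.0192
[-99.57   0.    42.56] [-15.2   0.3   4.8] [0.04 3.64 0.03] tilt [-0.      0.0016  0.0004] 0.0196
[-9.951e+01 -6.000e-02  4.259e+01] [-17.8  -0.1   1.9] [0.02 4.17 0.03] tilt [-0.0002  0.0019  0.0005] 0.0199
[-9.949e+01 -4.000e-02  4.256e+01] [-23.8   0.    9.7] [-0.    5.59  0.01] tilt [0.     0.0023 0.0005] 0.02
[-99.34  -0.1   42.59] [-25.6  -0.8   5.4] [0.04 6.03 0.  ] tilt [-0.0002  0.0019  0.0006] 0.0199
[-99.35  -0.13  42.77] [-23.3  -0.1  -1.3] [0.06 5.59 0.05] tilt [-0.0005  0.0006  0.0007] 0.0199
[-99.27  -0.13  42.6 ] [-27.9  -0.    2.5] [-0.01  6.53 -0.03] tilt [-0.0004  0.0017  0.0007] 0.0198
(array([ 4.25 , -2.375]), 0.9436405897140503, array([ 3.08, -1.89]), np.float64(-0.02428235808762037))
[-99.26  -0.13  42.59] [-28.3   0.6   6.6] [ 0.05  6.54 -0.02] tilt [-0.0002 -0.0003  0.0006] 0.02
[-99.27  -0.12  42.59] [-26.8   0.3  10. ] [-0.07  6.45  0.03] tilt [ 0.     -0.0008  0.0006] 0.0196
[-99.31  -0.12  42.59] [-24.1  -0.3   6.6] [-0.07  5.76  0.04] tilt [-0.0001 -0.001   0.0006] 0.0198
[-99.3   -0.11  42.58] [-23.8  -1.1  10.7] [-0.12  5.66  0.11] tilt [ 0.     -0.0011  0.0005] 0.0198
[-9.934e+01 -8.000e-02  4.259e+01] [-20.3  -0.1   8. ] [-0.1   4.95  0.01] tilt [-0.     -0.0011  0.0005] 0.0201
[-99.34  -0.12  42.57] [-20.2  -0.   12.8] [-0.14  4.85  0.04] tilt [ 0.0001 -0.0011  0.0003] 0.0198
[-9.938e+01 -9.000e-02  4.257e+01] [-16.7  -0.2   7.9] [-0.09  4.17  0.03] tilt [-0.     -0.0011  0.0004] 0.0195
[-99.37  -0.12  42.57] [-20.2  -0.2  16.6] [-0.2   4.81  0.  ] tilt [ 0.0003 -0.0003  0.0003] 0.0201
(array([ 4.25 , -2.375]), 0.9434770941734314, array([ 3.08, -1.89]), np.float64(-0.02428235808762037)) 44.025
```

The foot-line stop is confirmed (14 N more moved it 0.3 mm). But with the down-force reduced, the square pitched in the grip: lean now reads −0.024. I'll release so it drops flat again, regrip lower, and press gently while keeping the down-force up.

```bash
cat > fin.py <<'E'
from lean import *
R0=Rz(S[2])@np.diag([1,-1,-1.]); yl=Rz(S[2])@[0,1,0]
def rd():
    s=robot.get_state(); f=s["force"]@Rz(S[2]); t=cv2.Rodrigues(np.array(s["tool_rot"])@R0.T)[0].ravel()@Rz(S[2])
    print((tol(s["ee_pos"])*1000).round(2),f.round(1),(s["moment"]@Rz(S[2])).round(2),"tilt",t.round(4),round(s["opening"],4),round(s["time"],1)); return f,t
def go(x,z,a):
    robot.move_linear(loc(S,[x,0,z])[0],.02,frame=cv2.Rodrigues(yl*a)[0]@R0); robot.pause(.12); return rd()
def L(): 
    I=np.mean([robot.grab_frame("scene") for _ in range(4)],0); r=lean(I); print("lean",r[0],round(r[3],4)); return I
E
python3 - <<'E'
from fin import *
go(-.0993,.0428,0)
robot.gripper_to(.024); robot.pause(.3); rd(); L()
robot.move_linear(loc(S,[-.0995,0,.0408])[0],.03,frame=R0); rd()
robot.gripper_to(0.); robot.pause(.15); f,t=rd(); L()
x,z,a=-.0995,.0408,0.
for i in range(10):
    dz=-.0003 if f[2]<11 else(.0003 if f[2]>18 else 0); dx=.0004 if f[0]>-9 and f[2]>8 else 0
    if not dz and not dx and abs(t[1])<.001: break
    x+=dx; z+=dz; a-=.7*t[1]; f,t=go(x,z,a)
np.savez("last.npz",x=x,z=z,a=a); L()
E
```

```text
[-1.0011e+02 -6.0000e-02  4.2560e+01] [-7.  -0.4  5.7] [-0.08  1.73 -0.02] tilt [-0.0001  0.0017  0.0001] 0.0196 44.4
[-9.923e+01  1.000e-02  4.281e+01] [-0.4  0.6 -0.3] [0.04 0.16 0.  ] tilt [ 0.     -0.0001 -0.    ] 0.0242 45.0
lean [ 3.375 -1.875] -0.0048
[-9.961e+01 -2.000e-02  4.065e+01] [ 0.3  0.4 -1. ] [-0.05  0.15 -0.02] tilt [-0.0001  0.0003  0.    ] 0.0237 45.5
[-9.957e+01 -5.000e-02  4.075e+01] [-0.2 -0.4 -1.4] [-0.05  0.18 -0.  ] tilt [-0.0001  0.0001 -0.    ] 0.0202 45.9
lean [ 3.5  -1.75] -0.0056
[-9.956e+01 -4.000e-02  4.073e+01] [-3.  -1.2  6.8] [-0.21  0.81 -0.02] tilt [ 0.0003  0.0001 -0.0001] 0.0199 46.5
[-9.954e+01 -5.000e-02  4.072e+01] [-6.  -1.4 14.6] [-0.31  1.5  -0.06] tilt [ 0.0006  0.0001 -0.0002] 0.0198 46.8
[-9.950e+01 -1.000e-02  4.073e+01] [-8.8 -1.9 19. ] [-0.35  2.24 -0.01] tilt [ 0.0007  0.0008 -0.    ] 0.0195 47.2
[-9.949e+01 -5.000e-02  4.073e+01] [-10.   -1.1  14.7] [-0.29  2.3   0.  ] tilt [ 0.0006  0.001  -0.0001] 0.0199 47.6
[-9.951e+01 -2.000e-02  4.072e+01] [-9.1 -0.7 15. ] [-0.26  2.39 -0.02] tilt [ 0.0006  0.0003 -0.    ] 0.0197 47.9
lean [ 3.5  -1.75] -0.0056
```

Reading matches the free-standing state (flat). To be sure the heel is home and not held by plate friction, I'll push to about −16 N with moderate down-force and watch for movement.

Run:
```python
from fin import *
d=np.load("last.npz"); x,z,a=(float(d[k]) for k in"xza")
f,t=rd()
for i in range(9):
    dz=-.0002 if f[2]<7 else(.0002 if f[2]>10 else 0); dx=.0004 if f[0]>-16 else 0
    if not dz and not dx and abs(t[1])<.001: break
    x+=dx; z+=dz; a-=.7*t[1]; f,t=go(x,z,a)
np.savez("last.npz",x=x,z=z,a=a); I=L()
cv2.imwrite("pics/p4.png",crop(I.astype(np.uint8),200,140,90,100,6))
```

```text
[-9.949e+01 -1.000e-02  4.073e+01] [-9.8 -1.3 14.9] [-0.31  2.42  0.03] tilt [0.0006 0.0003 0.    ] 0.0205 48.1
[-9.943e+01 -3.000e-02  4.075e+01] [-10.5  -0.2  13.9] [-0.21  2.54 -0.02] tilt [0.0005 0.0008 0.0001] 0.0197 48.5
[-9.909e+01 -1.000e-02  4.074e+01] [-8.3 -0.7  8.3] [-0.16  2.15 -0.01] tilt [0.0003 0.0003 0.0001] 0.0199 48.9
[-9.906e+01 -1.000e-02  4.075e+01] [-12.   -0.5  11. ] [-0.18  2.86  0.  ] tilt [0.0004 0.0009 0.0001] 0.0195 49.2
[-99.04   0.    40.76] [-14.   -0.2   8.9] [-0.17  3.15 -0.04] tilt [0.0004 0.001  0.0002] 0.0201 49.6
[-9.901e+01 -3.000e-02  4.074e+01] [-16.5  -0.8  13.1] [-0.18  3.83  0.01] tilt [0.0005 0.0011 0.0002] 0.0197 50.0
[-9.900e+01 -2.000e-02  4.077e+01] [-14.   -0.4   7. ] [-0.17  3.41 -0.03] tilt [0.0002 0.0003 0.0002] 0.0198 50.3
[-99.01   0.    40.72] [-20.2  -0.4  16.9] [-0.17  4.63  0.04] tilt [0.0006 0.001  0.0002] 0.0194 50.7
[-9.900e+01 -3.000e-02  4.074e+01] [-17.3  -0.4  11.4] [-0.18  4.12 -0.05] tilt [0.0004 0.0002 0.0002] 0.0194 51.1
[-9.898e+01  1.000e-02  4.077e+01] [-15.9  -0.9   5. ] [-0.05  3.73  0.01] tilt [ 0.0002 -0.      0.0003] 0.0202 51.4
lean [ 3.75  -1.875] -0.011
```

View pics/p4.png

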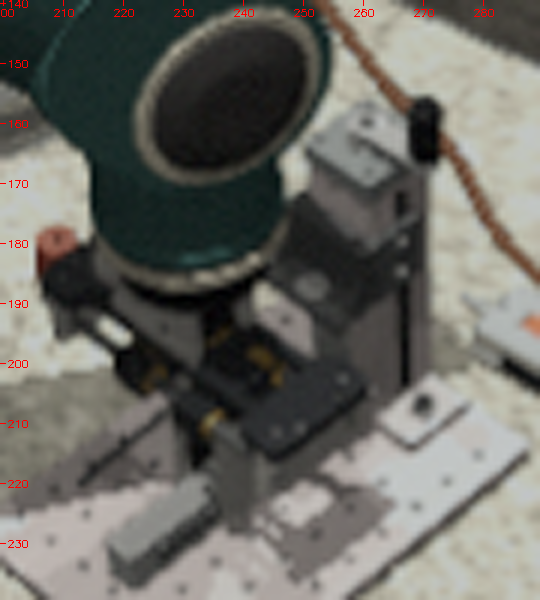

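It slid 0.4 mm and then stopped hard: x stayed at −99.0 mm from −12 to −20 N. The change in lean matches that slide. One last step for down-force, then hand in.

Run:
```python
from fin import *
d=np.load("last.npz"); x,z,a=(float(d[k]) for k in"xza")
f,t=go(x,z-.0002,a); robot.pause(.5); rd(); L()
robot.sign_off(); print(robot.get_state()["time"])
```

```text
[-9.900e+01 -3.000e-02  4.074e+01] [-17.2  -0.   10.7] [-0.22  4.14  0.01] tilt [0.0004 0.0001 0.0002] 0.0201 52.0
[-9.898e+01 -3.000e-02  4.074e+01] [-17.2  -0.4  11. ] [-0.18  4.21 -0.04] tilt [0.0004 0.     0.0002] 0.0199 52.5
lean [ 3.75  -1.875] -0.011
the job is handed in; nothing more can be done
the job is handed in; nothing more can be done
```

I cranked the platform up to its top stop, where about 18 N built up at the handle. Then I stood the square on the plate, slid it into the corner and handed the job in at about 52.7 s, still gripping and pressing.

**Last checks before handing in**
- **Pressing on both faces:** the square pushes about 17 N into the column and 11 N down on the plate. The tool tilts less than 0.5 mrad, and the grip opening is 19.9 mm.
- **Home against the foot line:** the push from 12 to 20 N no longer moved the square (x stayed at −99.0 mm).
- **Bystanders:** the ones visible in my later pictures looked untouched. I took no final picture of the whole bench.

**Not fully settled**
- **Column upright:** the camera gave a lean of −0.011 rad instead of 0. I think most of that is measuring bias: about 0.4 px of error is enough to cause it. The column could still be leaning back very slightly.
- **Stock flat on the plate:** I judged this from the forces, not from a picture.
- **Centred on the column:** the sideways position comes from the crank's circle, about 2.3 mm to the right of the camera estimate. I did not check it separately at the end.

**What went wrong on the way:** the square pitched slightly in the grip during earlier pushes, so I released it to stand flat and regripped it twice.

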